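# Start a self-tapping wing screw in a pine rail cleat

## Robot

A 6-joint arm with a two-finger parallel gripper is mounted at the origin on the work surface. World frame = base frame: x ahead of the robot, y to its left, z up, the work surface at z = 0. Lengths are in m, angles in degrees, forces in N, time in s.
With the tool pointing down it reaches from about 0.325 to 0.775 m from the base axis. Payload 5.5 kg.
Tool frame: the origin (TCP) lies at the centre of the arm's flange, where the gripper is bolted on; the fingertips stand 182 mm ahead of it and the grasp point (between the pads) lies 163 mm ahead of it; z points along the fingers, y is the direction in which the jaws open and shut (so a half turn about z gives the same grasp; the last joint's range is limited). The gripper opens to 88 mm and grips with 3 to 60 N. Pads are 20 mm wide; open, the fingers measure 115 mm over their backs; the gripper's body (75 mm by 178 mm) begins 61 mm behind the grasp point.
Start: joints at [-72.175, 5.22, 70.514, -0, 104.267, -3.249], TCP at [0.216, -0.56, 0.405] pointing down, gripper open.
Joint ranges: [-164.24, 164.24], [-49.07, 125.15], [9.68, 141.18], [-86.29, 266.29], [3.28, 154.24], [-151.56, 151.56]. Speed limits (degrees/s): [147.25, 147.25, 172.46, 180, 180, 180].

## Interface

Orientations are given as [roll, pitch, yaw] about the fixed x, y, z axes, in that order (R = Rz(yaw) Ry(pitch) Rx(roll)).
In Python, from station import r gives the robot as it stands. The module is installed in compiled form; this text tells all that it offers. Calls block until the motion is done:
- r.reach(position, orientation): joint-space move of the TCP to a pose.
- r.servo_line(position, rotation=None, speed=0.15): straight line of the TCP; rotation=None keeps the orientation; speed is the mean speed in m/s.
- r.move_joints(angles): joint-space move.
- r.let_go() and r.grab(squeeze=None): open the fingers fully, or close them until they stop; squeeze is the grip in N (None keeps the last).
- r.wait(seconds).
- r.inverse_kinematics(position, orientation): joint angles nearest the present ones, or None.
- r.sense(): the state.
- r.snapshot(name): name is "scene" or "top"; returns a dict with "frame" (400x640x3 uint8, red, green, blue), "fx", "fy", "cx", "cy" (pixels), "dist_coeffs" ([k1, k2, p1, p2, k3] as OpenCV has them; the pictures are not rectified), "R" (3x3) and "t" (3): a world point X has camera coordinates R X + t. Camera axes: x right, y down, z forward; pixel columns grow to the right and rows downward; lengths in m; the calibration is good to about 2 mm. A picture is of the moment at which its call begins. There is no depth.
A pose or a line that the arm cannot do raises r.IKError and nothing moves.
- r.hand_in(): hands the job in, once; it reports no verdict.
The state is a dict: "clock": time; "joints": joint angles; "joint_vel": joint speeds; "joint_torque": joint torques, N m; "tcp_pos": TCP position; "orientation": TCP orientation; "contact_force": force on the tool from outside, world axes, zero at the start; "torque": the same for the moment, N m; "opening": finger opening in m.
Only numpy, scipy, OpenCV 4.12 (cv2) and the standard library are available. Lean on these libraries where they do the work, as an engineer would, in place of code of your own. Each camera call takes 0.05 s, during which the arm holds its last target.

## Task

Take the orange wing screw out of the blue rack and set it upright, point down, in the hole of the steel plate on the pine cleat. Press its point firmly straight down onto the wood and hold that push for a moment, then keep pushing firmly while you turn it clockwise so that the thread bites, until the white band on its shank has come down into the hole; never push so hard that the cleat sinks more than 2 mm on its springs. Let go, leaving the screw standing, and leave everything else alone.

Things in the scene. Friction and masses are not known exactly. Their poses are not given: they have to be found in the camera images.
- screw_wing (a point): Centre of the orange wing head of the screw to drive (60 g). Axes: x along the wing, y through its thickness, z up the screw. The wing is an upright paddle 36 mm long (x), 12 mm thick (y), 44 mm tall, on a round flange 24 mm across, 4 mm thick (22 to 26 mm below this point). The screw stands in one of the rack's two holes, flange on the rack's top: lift it 46 mm to clear.
- screw_tip (a point): Point of the orange screw, on its axis, 72 mm below the wing's centre; same axes. The steel shank is 10 mm across and 46 mm long up to the flange, its last 6 mm tapering to a blunt point 4 mm across.
- screw_band (a point): Lower edge of the white band (3 mm wide) on the screw's shank, on its axis, 29 mm from the point. Pushed with 10 N or more and turned clockwise (seen from above), the screw bites and goes in 3 mm per rad; the hand must follow it down to keep the push. With 7 N it slips, under 4 N it only spins in place. Turned anticlockwise under push it backs out. It stays put when let go.
- hole (a point): Mouth of the 12 mm hole, centre, on top of the steel plate (104 x 60 x 4 mm) on the pine cleat (130 x 84 x 48 mm), about 74 mm above the table; x along the cleat, z up. Down the hole the screw's point meets firm wood. How deep varies from piece to piece, cannot be seen and must be felt: 17 to 26 mm below the mouth. From there it takes about 1 to 4 rad of turning.
- rest: Green sprung bench rest under the cleat, 150 x 110 x 12 mm, fixed; origin at the centre of its underside, straight below the hole; x along the cleat. However hard the screw is pushed on the wood without turning, it does not go in; only the cleat sinks on the springs of the rest.
- cleat (a joint): How far the cleat (and the hole's mouth with it) has sunk on its springs, m (0 unloaded, grows downward). It sinks straight down, 10 N per mm: 0.001 is 10 N of push.
- spare_wing (a point): Centre of the black wing head of another, shorter screw in the rack's other hole, 68 mm from the orange one; head of the same shape and size, flange on the rack's top. To be left alone.
- rack: Blue block, 130 x 60 x 50 mm high, fixed, with two holes 34 mm either side of its centre along its x; origin at the centre of its underside.
- jar: Amber glass jar, 72 mm across, 110 mm tall, fixed; origin at the centre of its underside.
- tape: Yellow tape measure, 70 x 45 x 65 mm tall, loose; origin at the centre of its underside. To be left alone.
- hammer: Hammer lying on the table, fixed in place; origin at its underside.
- driver: Screwdriver lying on the table, loose, to be left alone; origin at its underside.
- offcut: Pine block 120 x 70 x 40 mm, fixed in place; origin at the centre of its underside.
Not all that is in view belongs to the job. Leave any turquoise or yellow look-alike of the rest alone.

How it is judged:
By the outcome, as a careful person would: the job done as asked, in the order asked, and still so for the second after the job is handed in, with the robot touching nothing.
It also fails if it takes over 72 s, if anything falls off the work surface, if the arm or the gripper's body presses on something with over 40 N, if the wrist force passes 120 N, or if a joint passes its speed limit or range.

## Working session

There is one attempt and no reset: what is moved stays moved. The work goes in short steps, each a Python script; the robot and the scene stay as the last script left them, time stands still between calls to the robot, and variables do not carry over. Pictures are saved under pics/ and viewed, and the job is handed in when it is done.

```bash
mkdir -p pics; python3 - <<'E'
from station import r
import cv2,numpy as np
for n in("scene","top"):
    s=r.snapshot(n); cv2.imwrite(f"pics/{n}0.png",s["frame"][:,:,::-1])
    print(n,s["fx"],s["fy"],s["cx"],s["cy"],s["dist_coeffs"]); print(np.round(s["R"],3).tolist(),s["t"], -np.array(s["R"]).T@s["t"])
print(r.sense())
E
```

```text
scene 460.5786818364517 460.5786818364517 327.5633371060867 202.37996022679698 [-0.10803628  0.          0.          0.          0.        ]
[[0.78, 0.625, -0.017], [0.439, -0.567, -0.697], [-0.445, 0.536, -0.717]] [-0.44789011 -0.11724551  1.50188675] [ 1.06990167 -0.59201594  0.9873416 ]
top 365.2125495877804 365.2125495877804 327.34399022469324 204.52483997479226 [0.02141173 0.         0.         0.         0.        ]
[[-0.005, -1.0, 0.019], [-0.986, 0.002, -0.169], [0.169, -0.02, -0.985]] [0.06856802 0.52372014 1.25000496] [0.30540026 0.09255    1.31896245]
{'clock': 0.1, 'joints': array([-7.21746400e+01,  5.25613169e+00,  7.05753093e+01,  3.03594447e-04,
        1.04266128e+02, -3.24775509e+00]), 'joint_vel': array([-0.06155806, -0.15321497, -0.11804219,  0.13177933, -0.02137033,
       -0.04008737]), 'joint_torque': array([ 3.59222700e-03, -4.47856343e+01, -4.07570529e+01,  7.00340420e-02,
        2.83987855e-02, -9.51746006e-05]), 'tcp_pos': array([ 0.21575618, -0.55990976,  0.40364427]), 'orientation': array([-1.79902604e+02, -5.82154271e-03,  2.10731847e+01]), 'contact_force': array([0.08466836, 1.31859649, 0.41076478]), 'torque': array([0.02951423, 0.01202293, 0.02073276]), 'opening': 0.08784645588419575}
```

View pics/scene0.png

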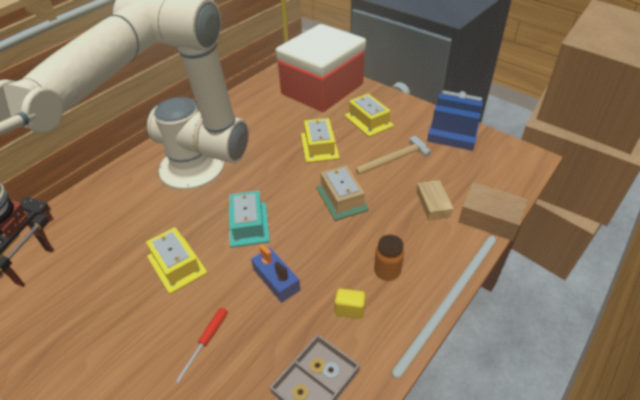

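View pics/top0.png

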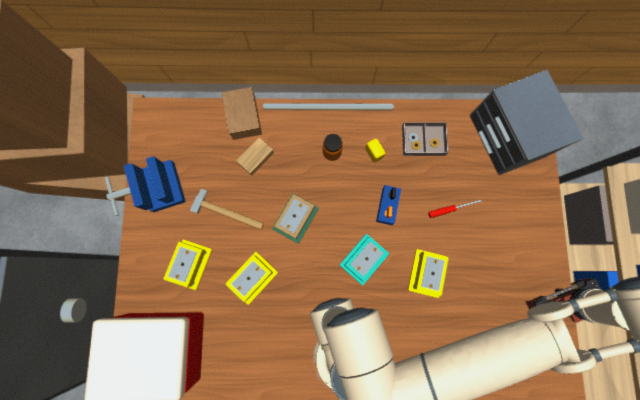

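The scene view shows the blue rack at about (275,275), with the orange wing at its upper end. The pine cleat on the green rest is at (343,190) in the scene view and (296,217) in the top view. The turquoise and yellow ones are decoys. I'll zoom in on both.

```bash
python3 - <<'E'
import cv2,numpy as np
a=cv2.imread("pics/scene0.png");b=cv2.imread("pics/top0.png")
z=lambda im,x,y,w,h:cv2.resize(im[y:y+h,x:x+w],(400,300),interpolation=cv2.INTER_CUBIC)
o=np.vstack([np.hstack([z(a,305,155,80,60),z(b,256,187,80,60)]),np.hstack([z(a,235,240,80,60),z(b,350,175,80,60)])])
cv2.imwrite("pics/zoom0.png",o)
E
```

```text
(no output)
```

View pics/zoom0.png

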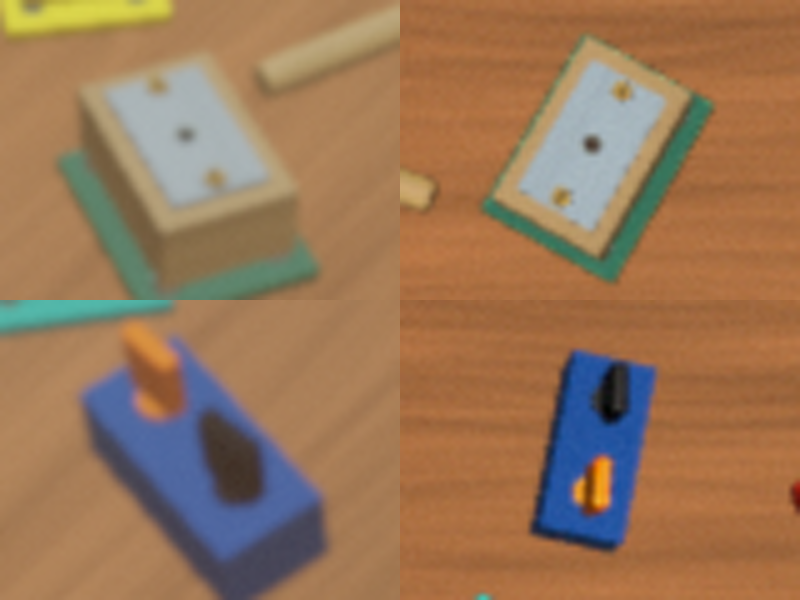

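```bash
cat > h.py <<'E'
import cv2,numpy as np
def K(s): return np.array([[s["fx"],0,s["cx"]],[0,s["fy"],s["cy"]],[0,0,1.]])
def ray(s,p):
    u=cv2.undistortPoints(np.array([[p]],float),K(s),np.array(s["dist_coeffs"]))[0,0]
    R=np.array(s["R"]);return -R.T@s["t"],R.T@np.array([u[0],u[1],1])
def plane(s,p,z):
    c,d=ray(s,p);return c+d*(z-c[2])/d[2]
def tri(s1,p1,s2,p2):
    (a,d),(b,e)=ray(s1,p1),ray(s2,p2)
    k=np.linalg.lstsq(np.stack([d,-e],1),b-a,rcond=None)[0]
    return (a+d*k[0]+b+e*k[1])/2,np.linalg.norm(a+d*k[0]-b-e*k[1])
def proj(s,X):
    return cv2.projectPoints(np.atleast_2d(np.array(X,float)),cv2.Rodrigues(np.array(s["R"]))[0],np.array(s["t"]),K(s),np.array(s["dist_coeffs"]))[0][:,0]
E
python3 - <<'E'
from station import r
from h import *
np.set_printoptions(precision=4,suppress=True)
S={n:r.snapshot(n) for n in("scene","top")}
roi={"scene":((305,155,80,60),(235,240,80,60)),"top":((256,187,80,60),(350,175,80,60))}
def crop(m,b):
    o=np.zeros_like(m);x,y,w,h=b;o[y:y+h,x:x+w]=m[y:y+h,x:x+w];return o
big=lambda m:max(cv2.findContours(m,cv2.RETR_EXTERNAL,cv2.CHAIN_APPROX_NONE)[0],key=cv2.contourArea)
H={}
for n,s in S.items():
    f=s["frame"];hsv=cv2.cvtColor(f,cv2.COLOR_RGB2HSV)
    # plate: bluish grey, low sat
    m=crop(cv2.inRange(hsv,(80,0,120),(130,90,255)),roi[n][0])
    c=big(m); rect=cv2.minAreaRect(c); bp=cv2.boxPoints(rect)
    fill=cv2.drawContours(np.zeros_like(m),[c],-1,255,-1)
    g=cv2.cvtColor(f,cv2.COLOR_RGB2GRAY).astype(float)
    cen=cv2.moments(c);cen=(cen['m10']/cen['m00'],cen['m01']/cen['m00'])
    yy,xx=np.mgrid[:400,:640]
    w=np.where((np.hypot(xx-cen[0],yy-cen[1])<5),np.clip(130-g,0,None),0)
    hp=((w*xx).sum()/w.sum(),(w*yy).sum()/w.sum()) if w.sum() else cen
    H[n]=hp
    print(n,"plate cen",cen,plane(s,cen,.074),"hole",hp,plane(s,hp,.074))
    cw=np.array([plane(s,p,.074)[:2] for p in c[:,0]],np.float32); print(" plate rect world",cv2.minAreaRect(cw))
    for nm,lo,hi in(("orange",(8,160,120),(22,255,255)),("blue",(108,120,60),(125,255,255))):
        m=crop(cv2.inRange(hsv,lo,hi),roi[n][1]); c=big(m)
        if nm=="orange":
            ys,xs=np.nonzero(m);print(" orange n",len(xs),"cen",xs.mean(),ys.mean(),"bbox",xs.min(),xs.max(),ys.min(),ys.max(),"top?",plane(s,(xs.mean(),ys.mean()),.076))
    # silhouettes
    m=crop(cv2.inRange(hsv,(108,120,60),(125,255,255)),roi[n][1]);print(" blue approx",cv2.approxPolyDP(cv2.convexHull(big(m)),2,True)[:,0].tolist())
print("tri hole",tri(S["scene"],H["scene"],S["top"],H["top"]))
# enlarged view
for n in S:
    x,y,w,h=(245,240,50,45) if n=="scene" else (370,180,40,36)
    cv2.imwrite(f"pics/z1_{n}.png",cv2.resize(S[n]["frame"][y:y+h,x:x+w,::-1],None,fx=12,fy=12,interpolation=cv2.INTER_NEAREST))
E
```

```text
scene plate cen (341.6766524013314, 181.75273418925343) [0.4827 0.1812 0.074 ] hole (np.float64(341.7894736842105), np.float64(181.57894736842104)) [0.4826 0.1819 0.074 ]
 plate rect world ((0.4822597801685333, 0.18187960982322693), (0.05520717054605484, 0.09687323868274689), 60.62155532836914)
 orange n 102 cen 265.1078431372549 253.11764705882354 bbox 260 269 245 261 top? [ 0.4908 -0.1446  0.076 ]
 blue approx [[296, 280], [279, 290], [254, 259], [258, 256], [288, 270]]
top plate cen (293.892634207241, 215.60590928006656) [0.4804 0.1824 0.074 ] hole (np.float64(293.91752577319585), np.float64(215.37800687285224)) [0.4812 0.1824 0.074 ]
 plate rect world ((0.48114967346191406, 0.18213526904582977), (0.05707288160920143, 0.10062704235315323), 60.64737319946289)
 orange n 1040 cen 389.7509615384615 204.95961538461538 bbox 350 429 175 234 top? [ 0.5165 -0.1488  0.076 ]
 blue approx [[385, 186], [400, 189], [393, 223], [377, 220]]
tri hole (array([0.4816, 0.1827, 0.0728]), np.float64(0.0006626177454412083))
```

View pics/z1_scene.png

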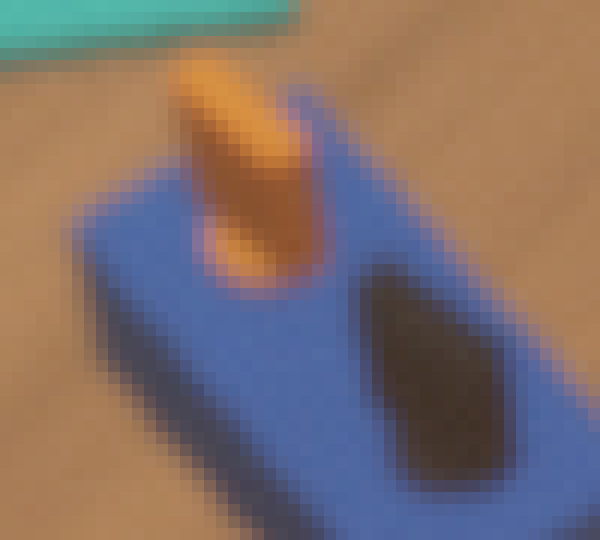

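View pics/z1_top.png

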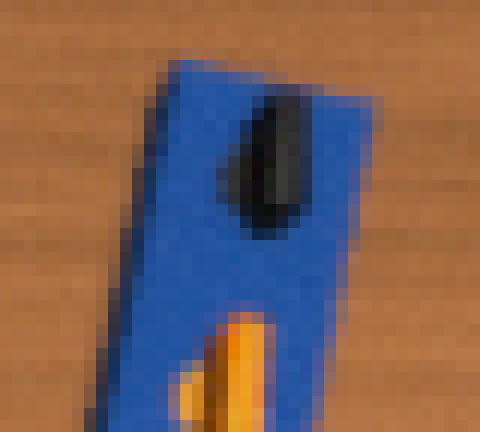

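```bash
python3 - <<'E'
from station import r
from h import *
np.set_printoptions(precision=4,suppress=True,linewidth=150)
S={n:r.snapshot(n) for n in("scene","top")}
s=S["top"];hsv=cv2.cvtColor(s["frame"],cv2.COLOR_RGB2HSV)
f=s["frame"].astype(int)
print(hsv[204:222,380:396,2]); print(hsv[204:222,380:396,0])
m=np.zeros((400,640),np.uint8);m[180:228,370:408]=((f[...,2]>f[...,0]+60)&(f[...,2]>120))[180:228,370:408]*255
c=max(cv2.findContours(m,0,1)[0],key=cv2.contourArea)
cw=np.array([plane(s,p,.05)[:2] for p in c[:,0]],np.float32);print("rack",cv2.minAreaRect(cw))
s=S["scene"];hsv=cv2.cvtColor(s["frame"],cv2.COLOR_RGB2HSV)
print(hsv[243:265,257:274,2]);print(hsv[243:265,257:274,0])
E
```

```text
[[ 82 138 159 161 158 158 165 162 162 158 164 161 161 160 160 160]
 [ 90 154 160 160 160 160 160 163 160 155 152 156 157 162 161 162]
 [102 155 160 157 160 163 159 158 147 141 181 148 131 157 163 161]
 [105 155 161 156 159 159 162 145 128 225 233 222 141 157 163 165]
 [132 156 163 160 160 162 147  85 142 230 238 228 128 158 161 164]
 [138 161 160 160 160 157 140  97 144 231 238 227 118 155 164 164]
 [152 161 162 159 160 145 138 101 139 232 238 227 124 160 163 161]
 [157 162 162 163 153 167 213 122 137 231 237 226 126 158 162 159]
 [160 162 164 156 125 224 203 118 139 233 238 224 124 158 161 161]
 [160 165 163 156 130 228 201 117 146 232 239 225 130 163 162 157]
 [161 164 164 160 147 224 200 123 161 233 237 225 150 163 162 158]
 [165 163 162 159 152 154 159 115 162 230 235 221 156 160 160 151]
 [159 162 163 156 158 147  91  99 123 188 195 146 155 158 162 154]
 [163 157 161 165 161 149  98 101 106 111 107 154 163 161 162 149]
 [160 163 163 161 162 162 150 125 129 148 156 164 162 161 158 135]
 [161 162 162 163 163 164 161 160 158 161 165 164 164 162 157 126]
 [137 155 155 155 161 161 16
[... 3850 characters left out ...]
113 123 170   7  11  11  12  11  12  12  11   7 154 117 111]
 [113 112 112 116 145   3  10  12  11  11  11  11  11   8 162 119 112]
 [110 111 111 113 129 175   9  12  12  12  12  11  12   9 170 124 113]
 [110 110 111 113 129 176  10  13  12  11  12  12  11  10 174 128 113]
 [111 111 111 113 134   0  12  14  13  12  12  11  11  10 177 132 114]
 [110 111 111 113 133 179  12  15  14  14  13  12  11  10   0 136 114]
 [111 111 111 112 125 170  10  14  15  14  13  12  10   8 174 132 114]
 [111 111 111 111 115 140 179  10  13  13  11   9   5 176 150 123 114]
 [111 111 111 111 112 117 138 171   2   5   2 172 158 135 123 114 112]
 [112 111 111 111 111 112 115 123 132 139 136 126 120 116 113 111 112]]
```

```bash
python3 - <<'E'
from station import r
from h import *
np.set_printoptions(precision=4,suppress=True,linewidth=150)
S={n:r.snapshot(n) for n in("scene","top")}
P={}
for n,(x,y,w,h),t in(("top",(388,204,6,14),185),("scene",(258,244,12,12),183)):
    s=S[n];f=s["frame"].astype(float);hsv=cv2.cvtColor(s["frame"],cv2.COLOR_RGB2HSV)
    m=np.zeros((400,640),bool);m[y:y+h,x:x+w]=((hsv[...,2]>t)&(hsv[...,0]<25)&(hsv[...,1]>150))[y:y+h,x:x+w]
    ys,xs=np.nonzero(m);P[n]=(xs.mean(),ys.mean())
    W=np.array([plane(s,p,.098)[:2] for p in zip(xs,ys)]);e,v=np.linalg.eigh(np.cov(W.T))
    print(n,len(xs),P[n],W.mean(0),"len,thk",np.sqrt(12*e[::-1]),"ang",np.degrees(np.arctan2(v[1,1],v[0,1])), cv2.minAreaRect(W.astype(np.float32)))
print(tri(S["scene"],P["scene"],S["top"],P["top"]))
# rack hole prediction reproj
for n in S: print(n,proj(S[n],[[.4916,-.1444,.098],[.4916,-.1444,.05]]))
E
```

```text
top 29 (np.float64(389.9655172413793), np.float64(211.3448275862069)) [ 0.4908 -0.1445] len,thk [0.0338 0.0097] ang 176.601481928485 ((0.4903269410133362, -0.14456844329833984), (0.006808149628341198, 0.03109291009604931), 88.05554962158203)
scene 43 (np.float64(264.1162790697674), np.float64(248.74418604651163)) [ 0.4933 -0.1471] len,thk [0.0331 0.01  ] ang 168.95920031519603 ((0.49367180466651917, -0.14692948758602142), (0.00931140873581171, 0.03371059522032738), 79.84410095214844)
(array([ 0.4912, -0.1453,  0.0946]), np.float64(0.0003556376078409726))
scene [[264.3755 247.7372]
 [266.5863 259.5077]]
top [[389.9395 211.1192]
 [387.3715 213.1802]]
```

```bash
python3 - <<'E'
from station import r
import numpy as np
np.set_printoptions(precision=4,suppress=True)
X,Y=.4914,-.1446;O=[180,0,173]
print(r.inverse_kinematics([X,Y,.241],O))
print(r.inverse_kinematics([.4815,.1825,.35],[180,0,-104]))
r.reach([X,Y,.33],O)
s=r.sense();print(s["clock"],s["tcp_pos"],s["orientation"],s["joints"],s["contact_force"])
for i in range(4):
    r.wait(.05);print(r.sense()["contact_force"],r.sense()["tcp_pos"])
E
```

```text
[ -20.203    -6.6453   98.9161    0.       87.7292 -103.203 ]
[  16.972    -8.1739   89.2075    0.       98.9664 -149.028 ]
2.2333 [ 0.4914 -0.1451  0.3302] [-179.9816    0.0186  172.9163] [ -20.2558   -8.487    91.4924   -0.0138   96.9723 -103.1738] [-0.1749 -0.6467  0.1035]
[ 1.1811 -1.5362  0.8348] [ 0.4913 -0.1453  0.3302]
[1.3981 0.2446 0.0314] [ 0.4913 -0.1453  0.3302]
[ 0.5238 -1.2497 -0.2775] [ 0.4913 -0.1453  0.3301]
[-0.5538 -0.6905 -0.2282] [ 0.4913 -0.1452  0.33  ]
```

```bash
python3 - <<'E'
from station import r
import numpy as np,cv2
np.set_printoptions(precision=4,suppress=True)
X,Y=.4914,-.1446
r.servo_line([X,Y+.0003,.241],speed=.08)
r.wait(.2)
s=r.sense();print(s["clock"],s["tcp_pos"],s["orientation"],s["contact_force"])
for n,(x,y) in(("scene",(215,210)),("top",(340,170))):
    f=r.snapshot(n)["frame"][y:y+75,x:x+100,::-1];cv2.imwrite(f"pics/pre_{n}.png",cv2.resize(f,(600,450),interpolation=2))
E
python3 -c "
import cv2,numpy as np
cv2.imwrite('pics/pre.png',np.hstack([cv2.resize(cv2.imread(f'pics/pre_{n}.png'),(400,300)) for n in('scene','top')]))"
```

```text
3.9 [ 0.4915 -0.1444  0.2415] [-179.9909    0.047   172.9983] [-0.2124  0.2615  0.551 ]
```

View pics/pre.png

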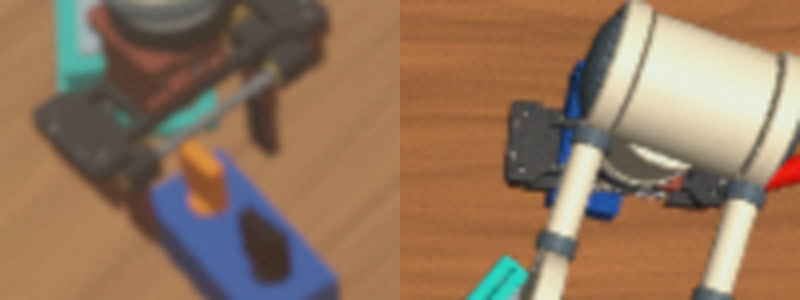

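In the left panel, the scene camera, the open fingers straddle the orange wing at crop pixel (205,170) and are clear of the black one. In the right panel the arm blocks the top camera's view. I'll grab and lift.

```bash
python3 - <<'E'
from station import r
import numpy as np,cv2
np.set_printoptions(precision=4,suppress=True)
r.grab(squeeze=50); r.wait(.3)
s=r.sense();print(s["clock"],s["tcp_pos"],s["orientation"],s["contact_force"],s["torque"],s["opening"])
zg=s["tcp_pos"][2]
X,Y=.4914,-.1446
r.servo_line([X,Y+.0003,.34],speed=.1)
r.wait(.2)
f=[];
for i in range(10): r.wait(.02);f.append(r.sense()["contact_force"])
s=r.sense();print(s["clock"],s["tcp_pos"],s["orientation"],np.mean(f,0),s["opening"])
f=r.snapshot("scene")["frame"][170:300,190:360,::-1];cv2.imwrite(f"pics/lift.png",cv2.resize(f,(680,520),interpolation=2))
E
```

```text
5.45 [ 0.4914 -0.1444  0.241 ] [-179.9835   -0.0007  172.9957] [-0.8879 -1.4463  0.1602] [-0.1643 -0.1003 -0.0212] 0.011741508689156221
6.9583 [ 0.4914 -0.1443  0.3397] [179.9943  -0.0244 172.9991] [-0.0578  0.0131 -0.5579] 0.011759000991134971
```

View pics/lift.png

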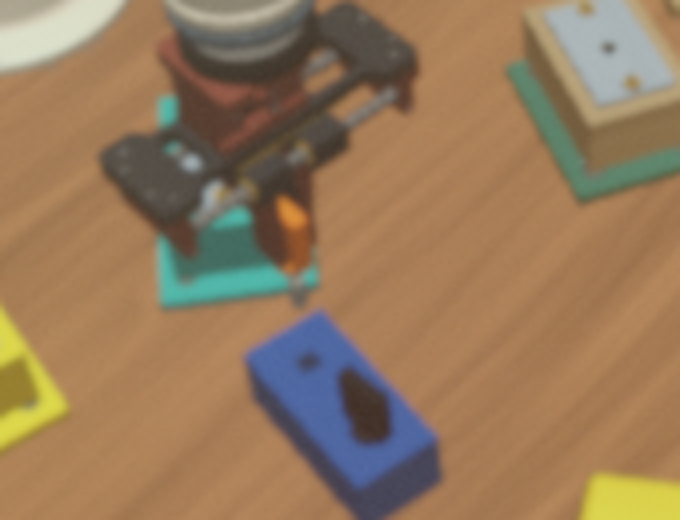

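The screw is held at crop pixel (295,235) and clear of the now empty rack hole at (310,361). The spare hasn't moved. Next I'll go above the cleat hole.

```bash
python3 - <<'E'
from station import r
import numpy as np,cv2
from h import *
np.set_printoptions(precision=4,suppress=True)
r.servo_line([.4914,-.1446,.37],speed=.15)
r.reach([.4815,.1825,.37],[180,0,-108])
r.servo_line([.4815,.1825,.326],speed=.1)
r.wait(.2)
f=[]
for i in range(10): r.wait(.02);f.append(r.sense()["contact_force"])
s=r.sense();print(s["clock"],s["tcp_pos"],s["orientation"],s["joints"],np.mean(f,0),s["opening"])
for n,(x,y) in(("scene",(295,115)),("top",(250,170))):
    S=r.snapshot(n);p=S["frame"];cv2.imwrite(f"pics/hov_{n}_raw.png",p[:,:,::-1]);cv2.imwrite(f"pics/hov_{n}.png",cv2.resize(p[y:y+90,x:x+90,::-1],(540,540),interpolation=2))
    t=s["tcp_pos"];print(n,proj(S,[[t[0],t[1],t[2]-.237],[t[0],t[1],t[2]-.191],[t[0],t[1],.074]]))
E
python3 -c "
import cv2,numpy as np
cv2.imwrite('pics/hov.png',np.hstack([cv2.resize(cv2.imread(f'pics/hov_{n}.png'),(400,400)) for n in('scene','top')]))"
```

```text
9.5583 [0.4815 0.1826 0.3265] [-179.9602    0.0262 -107.9957] [  16.9766   -8.0534   91.4747   -0.0013   96.5311 -145.0278] [ 0.1298  0.0699 -0.4528] 0.011702182468199113
scene [[341.6632 177.378 ]
 [341.7375 165.2942]
 [341.6385 181.3192]]
top [[293.5367 214.6371]
 [292.5258 212.6432]
 [293.861  215.2767]]
```

View pics/hov.png

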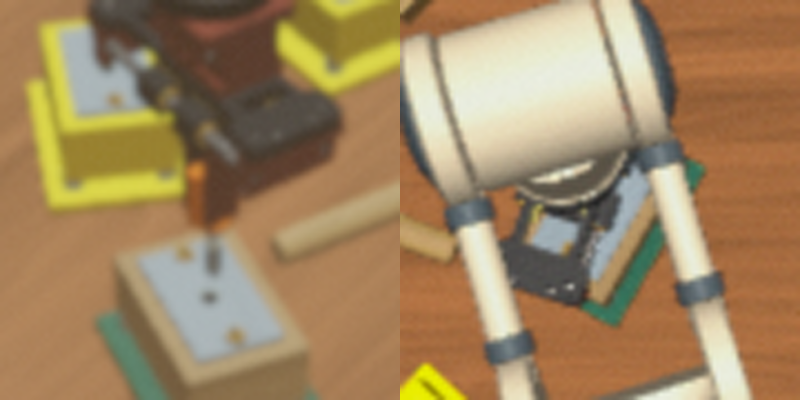

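View pics/hov_scene.png

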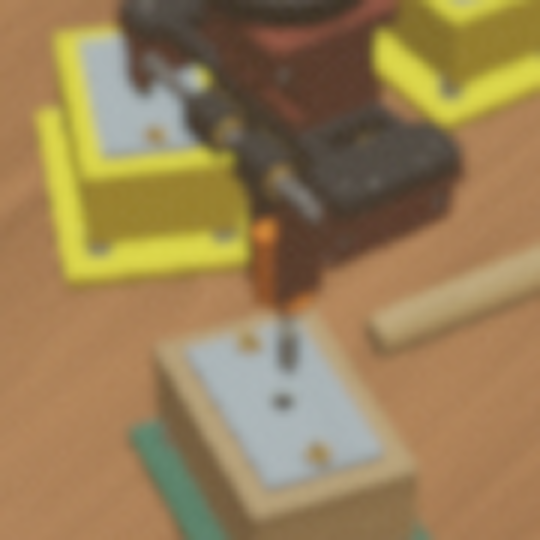

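```bash
python3 - <<'E'
import cv2,numpy as np
g=cv2.cvtColor(cv2.imread("pics/hov_scene_raw.png"),cv2.COLOR_BGR2GRAY)
print("cols 335..350");
for y in range(163,187): print(y,g[y,335:351])
E
```

```text
cols 335..350
163 [135 123 108  96  93  86  75  69  71  76  82  89  99 116 133 138]
164 [137 129 112 100  95  88  75  73  79  92 105 113 119 130 136 141]
165 [136 130 119 111 105  94  84  86  97 113 125 130 133 140 142 143]
166 [135 135 134 131 126 115 101  98 113 126 135 142 146 146 144 144]
167 [139 144 148 149 148 140 121 113 122 135 147 154 156 151 145 144]
168 [151 155 160 161 163 157 140 127 132 147 159 163 161 156 150 144]
169 [158 162 164 168 172 165 148 136 140 155 166 167 164 161 153 146]
170 [157 156 163 171 173 166 147 133 135 148 163 169 167 163 158 150]
171 [150 143 153 166 173 164 140 121 121 137 161 171 169 165 162 155]
172 [150 141 145 161 171 163 133 109 111 132 161 172 172 167 164 160]
173 [158 154 156 163 171 162 131 107 109 133 163 175 173 170 165 163]
174 [171 169 171 174 175 165 134 109 112 134 164 175 175 172 169 164]
175 [179 177 178 178 178 166 140 116 117 141 166 175 177 175 172 168]
176 [179 180 179 179 178 172 154 137 133 154 171 177 178 177 174 171]
177 [179 179 180 180 181 177 170 160 158 166 174 176 176 178 176 173]
178 [179 180 180 179 180 180 176 174 172 176 176 178 178 176 177 175]
179 [179 179 181 179 179 176 172 172 175 178 178 177 178 177 178 177]
180 [179 180 180 178 176 167 157 155 163 173 175 178 176 177 178 179]
181 [180 179 180 178 171 153 129 123 143 166 175 177 177 177 177 178]
182 [180 180 179 179 172 152 129 120 142 166 177 178 177 177 177 177]
183 [180 180 179 179 176 168 156 152 164 173 179 177 179 177 177 177]
184 [180 179 180 179 179 177 174 173 175 178 180 178 179 178 176 177]
185 [179 180 180 179 180 179 179 179 179 180 179 178 178 177 176 176]
186 [176 179 179 179 179 180 179 180 179 179 180 179 179 178 177 177]
```

```bash
python3 - <<'E'
from station import r
import numpy as np,cv2
from h import *
np.set_printoptions(precision=3,suppress=True)
P=[.4815,.1825,.326]
out=[]
for yaw in(72,117,162,-153,-108):
    r.reach(P,[180,0,yaw]); r.wait(.25)
    S=r.snapshot("scene");t=r.sense()["tcp_pos"];g=cv2.cvtColor(S["frame"],cv2.COLOR_RGB2GRAY).astype(float)
    w=np.clip(168-g[171:176,337:349],0,None);xs=np.arange(337,349)
    col=(w*xs).sum(1)/w.sum(1)
    w2=np.clip(170-g[180:184,336:348],0,None);hc=(w2.sum(0)*np.arange(336,348)).sum()/w2.sum()
    print(yaw,r.sense()["clock"],"t",t,"shank cols",col,"axis pred",proj(S,[[t[0],t[1],t[2]-.230]])[0],"hole",hc)
    out.append(cv2.resize(S["frame"][140:200,315:370,::-1],None,fx=3,fy=5,interpolation=2))
cv2.imwrite("pics/rot.png",np.hstack(out)[:,:800])
E
```

```text
72 12.6083 t [0.481 0.183 0.326] shank cols [340.403 340.157 340.462 340.897 340.98 ] axis pred [341.65  175.711] hole 341.7027777777778
117 13.6833 t [0.482 0.183 0.326] shank cols [340.985 340.74  341.07  341.49  341.524] axis pred [341.652 175.706] hole 341.69832402234636
162 14.7583 t [0.481 0.182 0.326] shank cols [341.486 341.367 341.806 342.162 342.135] axis pred [341.646 175.722] hole 341.7085714285714
-153 15.8333 t [0.481 0.183 0.326] shank cols [342.108 341.837 342.172 342.545 342.575] axis pred [341.647 175.713] hole 341.70949720670393
-108 16.9083 t [0.481 0.183 0.326] shank cols [342.053 341.733 342.03  342.484 342.494] axis pred [341.649 175.711] hole 341.7075208913649
```

View pics/rot.png

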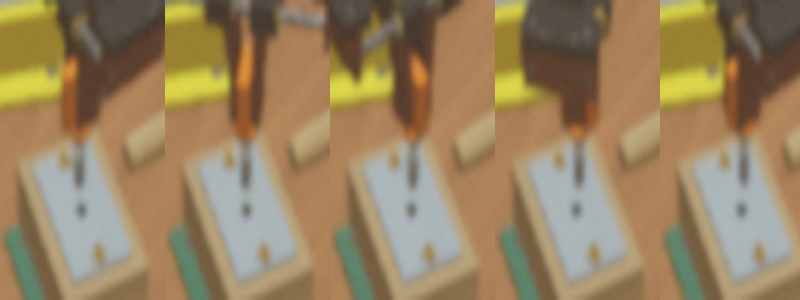

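```bash
cat >> h.py <<'E'
E0=.0025
HX,HY=.4815,.1825
def tcp(yaw,z,dx=0,dy=0):
    a=np.radians(yaw+174);return [HX+dx-E0*np.cos(a),HY+dy-E0*np.sin(a),z]
def force(r,n=5):
    f=[];z=[]
    for i in range(n):
        r.wait(.01);s=r.sense();f.append(s["contact_force"]);z.append(s["tcp_pos"])
    return np.mean(f,0),np.mean(z,0),s
E
python3 - <<'E'
from station import r
from h import *
np.set_printoptions(precision=4,suppress=True)
r.servo_line(tcp(-108,.322),speed=.05); r.wait(.2)
S=r.snapshot("scene");cv2.imwrite("pics/ali.png",cv2.resize(S["frame"][140:200,315:370,::-1],None,fx=10,fy=10,interpolation=2))
f0,p,s=force(r,10);print(s["clock"],f0,p)
for z in (.316,.312,.309,.306,.303,.300,.297):
    r.servo_line(tcp(-108,z),speed=.03)
    f,p,s=force(r);print(round(s["clock"],2),z,f-f0,p,s["torque"])
    if abs(f-f0).max()>6: print("stop");break
S=r.snapshot("scene");cv2.imwrite("pics/ins.png",cv2.resize(S["frame"][140:200,315:370,::-1],None,fx=10,fy=10,interpolation=2))
E
python3 -c "
import cv2,numpy as np
cv2.imwrite('pics/ai.png',np.hstack([cv2.resize(cv2.imread(f'pics/{n}.png'),(400,436)) for n in('ali','ins')]))"
```

```text
17.4917 [-0.0137  0.0822 -0.4099] [0.4805 0.1802 0.3221]
17.88 0.316 [-0.0084  0.012   0.0864] [0.4804 0.1802 0.3157] [ 0.158  -0.0769  0.0462]
18.21 0.312 [ 0.2628 -0.2164 -0.2927] [0.4804 0.1802 0.3118] [ 0.0525 -0.0433  0.0641]
18.5 0.309 [-0.0711  0.0289 -0.2819] [0.4804 0.1802 0.3088] [ 0.1256 -0.1387  0.0032]
18.79 0.306 [ 0.5997 -0.8422  0.0627] [0.4806 0.1801 0.306 ] [ 0.0309 -0.3148  0.0372]
19.08 0.303 [ 3.8513 -3.0689 -1.2321] [0.4808 0.1798 0.3027] [-0.571  -0.9365 -0.0465]
19.38 0.3 [ 3.8541 -4.1165  0.6162] [0.4808 0.1798 0.3   ] [-0.774  -1.0141 -0.0078]
19.67 0.297 [ 4.127  -4.3125  1.2188] [0.4808 0.1798 0.297 ] [-0.7593 -1.0144 -0.0009]
```

View pics/ai.png

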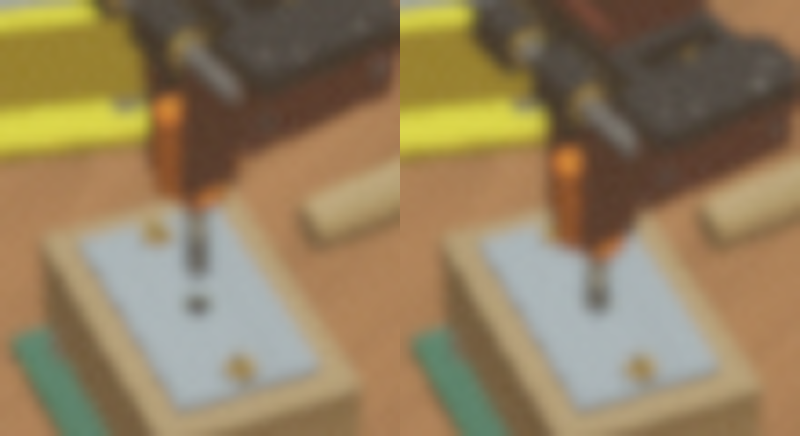

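The left panel shows the shank lined up with the hole. On the right, its point is in the hole. A side force of about (4,-4) N says the hole centre lies toward +x,-y, so I'll shift that way and then go down to feel for the wood.

```bash
sed -i 's/^HX,HY=.*/HX,HY=.4824,.1816/' h.py; python3 - <<'E'
from station import r
from h import *
np.set_printoptions(precision=4,suppress=True)
f0=np.array([0,.05,-.43])
r.servo_line(tcp(-108,.297),speed=.02)
f,p,s=force(r,10);print(s["clock"],f-f0,p,s["torque"])
z=.297
while z>.278:
    z-=.001
    r.servo_line(tcp(-108,z),speed=.03)
    f,p,s=force(r,6);print(round(s["clock"],2),round(z,4),f-f0,p)
    if f[2]-f0[2]>4 or np.hypot(*(f-f0)[:2])>8: break
E
```

```text
20.05 [ 1.6246 -1.5999  0.3341] [0.4813 0.1794 0.2967] [-0.2182 -0.4829  0.0367]
20.35 0.296 [ 1.5614 -1.457   0.5476] [0.4813 0.1794 0.2959]
20.65 0.295 [ 0.9543 -1.0914  0.5352] [0.4813 0.1794 0.2949]
20.95 0.294 [ 0.407  -1.0956  2.325 ] [0.4814 0.1793 0.2943]
21.25 0.293 [ 1.03   -1.8024  4.1672] [0.4815 0.1792 0.2934]
```

```bash
sed -i 's/^HX,HY=.*/HX,HY=.4829,.1811/' h.py; python3 - <<'E'
from station import r
from h import *
np.set_printoptions(precision=4,suppress=True)
f0=np.array([0,.05,-.43])
z=.293
r.servo_line(tcp(-108,z),speed=.02)
for i in range(14):
    f,p,s=force(r,8);F=f[2]-f0[2];print(round(s["clock"],2),round(z,5),f-f0,p)
    if F>13: break
    z-=min(.0005,max(.0002,(14-F)*.00008))
    r.servo_line(tcp(-108,z),speed=.02)
for i in range(4):
    r.wait(.2);f,p,s=force(r,8);print("hold",round(s["clock"],2),f-f0,p)
print(z,s["torque"],s["opening"])
E
```

```text
21.57 0.293 [ 1.3371 -1.2411  3.4914] [0.4819 0.1788 0.2929]
21.88 0.2925 [ 0.8553 -1.4014  4.3066] [0.4819 0.1788 0.2926]
22.2 0.292 [ 0.6176 -2.1623  5.5076] [0.4819 0.1788 0.2923]
22.52 0.2915 [-0.2549 -2.1601  7.1502] [0.4819 0.1788 0.2921]
22.83 0.291 [-0.638  -2.5279  8.5199] [0.4819 0.1788 0.292 ]
23.15 0.29056 [-1.4023 -2.2853  9.6906] [0.4818 0.1788 0.2918]
23.47 0.29022 [-1.7656 -2.496  10.4107] [0.4818 0.1787 0.2917]
23.78 0.28993 [-2.0368 -2.6532 11.2282] [0.4818 0.1787 0.2916]
24.1 0.28971 [-2.3614 -2.7747 11.944 ] [0.4818 0.1787 0.2915]
24.42 0.28951 [-2.5028 -2.6448 12.2995] [0.4818 0.1787 0.2914]
24.73 0.28931 [-2.7863 -3.1461 13.1738] [0.4818 0.1787 0.2914]
hold 25.0 [-2.8017 -2.5925 12.9498] [0.4818 0.1787 0.2914]
hold 25.27 [-2.819  -2.7872 12.9318] [0.4818 0.1788 0.2914]
hold 25.53 [-3.0708 -2.992  12.8562] [0.4818 0.1787 0.2914]
hold 25.8 [-3.0484 -2.9415 12.9731] [0.4818 0.1787 0.2914]
0.2893079564275186 [-0.4447  0.5725  0.008 ] 0.011954353883492351
```

```bash
cat > turn.py <<'E'
import sys,json,os
from station import r
from h import *
np.set_printoptions(precision=4,suppress=True)
f0=np.array([0,.05,-.43])
st=json.load(open("st.json")) if os.path.exists("st.json") else dict(yaw=-108.,z=.28931,dx=0.,dy=0.)
yaw,z,dx,dy=st["yaw"],st["z"],st["dx"],st["dy"]
ymax=float(sys.argv[1]);zend=float(sys.argv[2]);step=8
f,p,s=force(r,6)
while yaw>ymax:
    F=f[2]-f0[2]
    if F>18 or np.hypot(f[0],f[1])>10: print("STOP",f-f0);break
    if p[2]<=zend: print("depth reached");break
    yaw-=step
    z-=.003*np.radians(step)+np.clip((14.5-F)*.00012,-.0006,.0004)
    dx=float(np.clip(dx+f[0]*.00004,-.0015,.0015));dy=float(np.clip(dy+(f[1]-.05)*.00004,-.0015,.0015))
    r.servo_line(tcp(yaw,z,dx,dy),[180,0,(yaw+180)%360-180],speed=.02)
    f,p,s=force(r,6)
    print(round(s["clock"],2),yaw,"F",f-f0,"tcp",p,"err",round(z-p[2],4),"Tz",round(s["torque"][2],2),round(s["orientation"][2],1),np.round(s["joints"][5],0),round(s["opening"]*1e3,2))
json.dump(dict(yaw=yaw,z=float(z),dx=dx,dy=dy),open("st.json","w"))
E
python3 turn.py -140 .2783
```

```text
26.19 -116.0 F [-2.7251 -2.9755 13.4348] tcp [0.4814 0.1788 0.2909] err -0.0022 Tz 0.01 -116.0 -137.0 11.65
26.53 -124.0 F [-2.6657 -2.4733 13.7196] tcp [0.481  0.1789 0.2904] err -0.0023 Tz 0.01 -124.0 -129.0 11.89
26.88 -132.0 F [-2.6039 -2.3878 13.8527] tcp [0.4807 0.1791 0.29  ] err -0.0024 Tz -0.03 -132.0 -121.0 11.8
27.22 -140.0 F [-2.5582 -2.4663 13.7893] tcp [0.4804 0.1793 0.2896] err -0.0024 Tz 0.07 -140.0 -113.0 12.07
```

```bash
python3 turn.py -332 .2783; python3 - <<'E'
from station import r
import cv2
S=r.snapshot("scene");cv2.imwrite("pics/t1.png",cv2.resize(S["frame"][140:200,315:370,::-1],None,fx=10,fy=10,interpolation=2))
E
```

```text
27.61 -148.0 F [-2.4832 -2.4083 13.8679] tcp [0.4802 0.1796 0.2891] err -0.0025 Tz -0.02 -148.0 -105.0 11.83
27.95 -156.0 F [-1.9146 -1.9852 13.8333] tcp [0.4799 0.1799 0.2887] err -0.0026 Tz 0.02 -156.0 -97.0 11.65
28.29 -164.0 F [-2.0571 -1.6391 14.1747] tcp [0.4798 0.1802 0.2883] err -0.0026 Tz -0.03 -164.0 -89.0 11.76
28.63 -172.0 F [-2.0561 -1.3496 13.9468] tcp [0.4797 0.1805 0.2878] err -0.0026 Tz 0.01 -172.0 -81.0 11.51
28.98 -180.0 F [-2.006  -1.0357 14.745 ] tcp [0.4797 0.1808 0.2874] err -0.0027 Tz -0.01 -180.0 -73.0 11.88
29.32 -188.0 F [-1.8823 -1.2579 14.1894] tcp [0.4797 0.1811 0.287 ] err -0.0027 Tz -0.02 172.0 -65.0 11.72
29.66 -196.0 F [-1.8236 -1.2171 14.1533] tcp [0.4797 0.1814 0.2866] err -0.0027 Tz 0.03 164.0 -57.0 11.66
30.0 -204.0 F [-1.5787 -0.5716 14.4884] tcp [0.4798 0.1817 0.2862] err -0.0028 Tz 0.04 156.0 -49.0 11.78
30.34 -212.0 F [-1.7071 -0.6618 14.2543] tcp [0.48   0.182  0.2858] err -0.0028 Tz -0.01 148.0 -41.0 11.48
30.68 -220.0 F [-1.5676 -0.5247 14.2413] tcp [0.4801 0.1823 0.2853] err -0.0028 Tz 0.04 140.0 -33.0 11.62
31.02 -228.0 F [-1.3436 -0.390
[... 731 characters left out ...]
 0.2253 14.2506] tcp [0.4826 0.1829 0.282 ] err -0.0029 Tz 0.04 76.0 31.0 11.81
33.76 -292.0 F [-0.9009  0.1565 14.5445] tcp [0.4829 0.1828 0.2816] err -0.003 Tz -0.02 68.0 39.0 11.63
34.1 -300.0 F [-0.5819  0.1505 14.6334] tcp [0.4832 0.1826 0.2812] err -0.003 Tz 0.04 60.0 47.0 11.68
34.44 -308.0 F [-0.7778 -0.0437 14.031 ] tcp [0.4835 0.1824 0.2808] err -0.003 Tz -0.04 52.0 55.0 11.92
34.78 -316.0 F [-0.3269 -0.1439 14.0162] tcp [0.4837 0.1822 0.2803] err -0.003 Tz -0.02 44.0 63.0 11.71
35.12 -324.0 F [-0.7263  0.2136 14.6339] tcp [0.4839 0.1819 0.2799] err -0.003 Tz -0.05 36.0 71.0 12.08
35.47 -332.0 F [-0.3708  0.0903 14.5083] tcp [0.4841 0.1815 0.2795] err -0.003 Tz 0.03 28.0 79.0 11.94
```

View pics/t1.png

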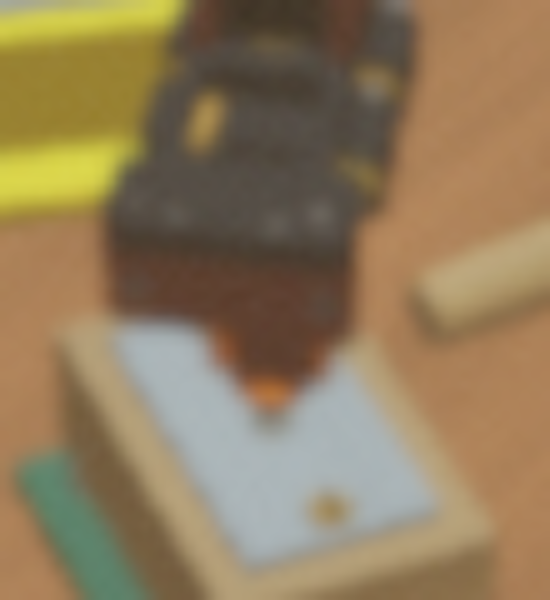

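The descent matches 3 mm/rad, so the thread is biting. I'll go about 1.5 mm further so the band is safely in.

```bash
python3 turn.py -370 .27805; python3 - <<'E'
from station import r
from h import *
import json
f0=np.array([0,.05,-.43]); st=json.load(open("st.json"))
# ease the push off straight up, keep above zero
z=st["z"]
y=(st["yaw"]+180)%360-180
r.wait(.3)
for k in range(3):
    z+=.0010; r.servo_line(tcp(st["yaw"],z,st["dx"],st["dy"]),speed=.02)
    f,p,s=force(r,6);print(round(s["clock"],2),f-f0,p)
r.let_go(); r.wait(.3)
f,p,s=force(r,6);print(f-f0,p,s["opening"])
S=r.snapshot("scene");cv2.imwrite("pics/rel.png",cv2.resize(S["frame"][130:210,300:385,::-1],None,fx=7,fy=7,interpolation=2))
E
```

```text
35.91 -340.0 F [-0.3448  0.2036 13.925 ] tcp [0.4842 0.1812 0.2791] err -0.003 Tz -0.02 20.0 87.0 11.7
36.25 -348.0 F [-0.1631  0.0953 14.1162] tcp [0.4843 0.1809 0.2786] err -0.0031 Tz 0.01 12.0 95.0 11.79
36.59 -356.0 F [-0.6447  0.5487 14.9059] tcp [0.4843 0.1805 0.2782] err -0.0031 Tz -0.05 4.0 103.0 11.78
36.93 -364.0 F [-0.1012  0.2885 14.2672] tcp [0.4843 0.1802 0.2778] err -0.0031 Tz 0.03 -4.0 111.0 11.68
depth reached
37.53 [ 0.87886378  0.23964489 11.55888824] [0.48434163 0.18018288 0.27814179]
37.83 [1.93028553 1.03812835 8.69847061] [0.48437219 0.18019105 0.27847633]
38.13 [3.78905208 2.02424436 6.38991311] [0.48439102 0.18017999 0.27874195]
[0.31465668 0.1601744  0.80898915] [0.48386677 0.17966354 0.27772974] 0.0877619827235443
```

View pics/rel.png

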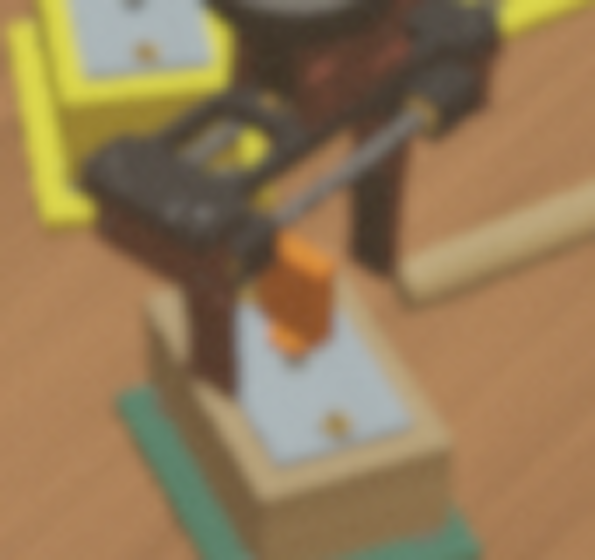

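The screw stands upright and free, with the fingers open on either side and clear of the plate. I'll rise straight up, move away and check in both views.

```bash
python3 - <<'E'
from station import r
from h import *
np.set_printoptions(precision=4,suppress=True)
s=r.sense();p=s["tcp_pos"]
r.servo_line([p[0],p[1],.40],speed=.12)
r.reach([.35,-.35,.42],[180,0,60])
r.wait(.3)
S={n:r.snapshot(n) for n in("scene","top")}
print(r.sense()["clock"],r.sense()["contact_force"])
a,b=S["scene"]["frame"],S["top"]["frame"]
cv2.imwrite("pics/fin_scene.png",a[:,:,::-1]);cv2.imwrite("pics/fin_top.png",b[:,:,::-1])
z=lambda im,x,y:cv2.resize(im[y:y+60,x:x+53,::-1],(397,450),interpolation=2)
cv2.imwrite("pics/fin.png",np.hstack([z(a,315,140),z(b,267,187)]))
P={}
for n,(x,y) in(("scene",(325,145)),("top",(275,190))):
    hsv=cv2.cvtColor(S[n]["frame"],cv2.COLOR_RGB2HSV)
    m=np.zeros((400,640),bool);k=(hsv[...,0]<20)&(hsv[...,1]>165)&(hsv[...,2]>120);m[y:y+40,x:x+40]=k[y:y+40,x:x+40]
    ys,xs=np.nonzero(m);m2=m&(hsv[...,2]>185);y2,x2=np.nonzero(m2);print(n,len(xs),xs.min(),xs.max(),ys.min(),ys.max(),"bright",len(x2),x2.mean(),y2.mean())
# expected for depth 29,31,33 : flange bottom 46-d above mouth
for d in(27,29,31,33):
    zt=.074-d/1e3
    print(d,[proj(S[n],[[.4825,.1817,zt+.046],[.4825,.1817,zt+.094]]).tolist() for n in S])
g=cv2.cvtColor(a,cv2.COLOR_RGB2GRAY);print(g[158:188,334:350])
print(cv2.cvtColor(a,cv2.COLOR_RGB2HSV)[158:188,334:350,1])
E
```

```text
43.3083 [-0.6092 -0.0178  0.1121]
scene 116 337 346 163 179 bright 33 341.42424242424244 167.03030303030303
top 49 275 312 192 229 bright 37 292.94594594594594 213.16216216216216
27 [[[341.7523513248181, 176.77896191710738], [341.83235176937376, 164.10746249986204]], [[293.71817194184166, 214.2106833003271], [292.6658732453319, 212.1039986139498]]]
29 [[[341.7490579291108, 177.29290344082685], [341.82898224190404, 164.6486518302427]], [[293.7602714877174, 214.29496874932667], [292.7113894628792, 212.1951184981663]]]
31 [[[341.74576777882197, 177.80574927173438], [341.8256158086027, 165.18866847334402]], [[293.8022371152418, 214.3789863051965], [292.75675513713145, 212.28593726159397]]]
33 [[[341.7424808788779, 178.31750249668815], [341.8222524771464, 165.7275157505723]], [[293.84406946274413, 214.46273724382846], [292.80197101417775, 212.37645639532252]]]
[[164 161 160 157 151 143 137 137 139 137 136 136 137 136 136 135]
 [139 137 137 137 135 135 136 136 136 136 137 137 137 136 136 137]
 [130 132 133 135 135 137 137 137 136 136 138 136 138 137 136 139]
 [136 136 137 138 138 139 139 1
[... 3089 characters left out ...]
 175 178 169 129  51   2   6]
 [ 18  17  14  10  72 139 173 182 183 175 159 128  83  29   3  11]
 [ 17  15  15   6  34  89 136 168 168 150 110  68  30   2  11  15]
 [ 17  15  17  14   3  27  75 116 124  94  48  14   3  13  15  15]
 [ 17  15  17  15  13   6  21  47  53  34   8   9  14  17  17  17]
 [ 17  18  18  15  15  11   6  10  13   5   9  14  17  17  17  18]
 [ 17  17  15  17  18  15  13  10   9  10  14  15  18  18  17  17]
 [ 15  17  17  18  18  17  15  14  14  15  17  18  17  17  18  17]
 [ 13  17  17  17  16  17  17  15  15  18  18  17  17  17  17  18]
 [  9  16  17  18  17  17  17  17  17  17  17  18  17  15  17  17]
 [ 17  10  17  17  16  16  18  18  17  17  17  15  13   9   9  11]]
```

View pics/fin.png

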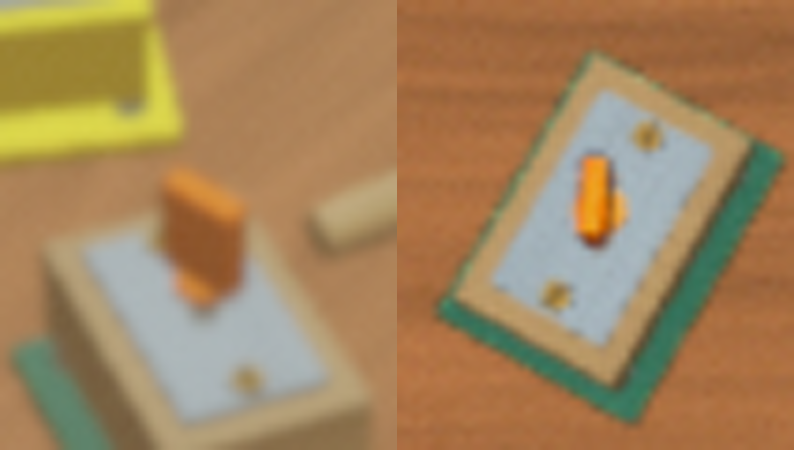

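View pics/fin_scene.png

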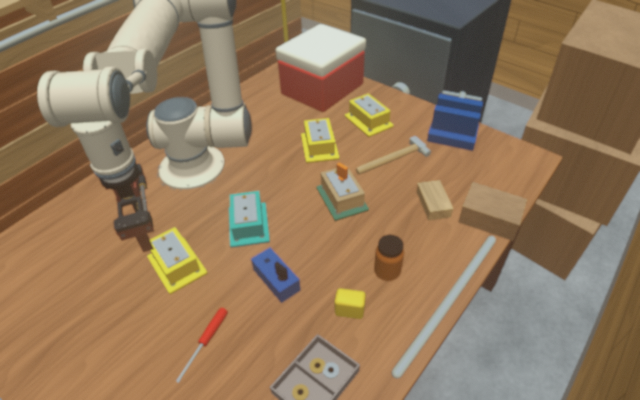

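```bash
python3 - <<'E'
import cv2,numpy as np
from scipy.ndimage import map_coordinates
from station import r
from h import *
s=r.snapshot("scene")
# vertical extents of orange in scene: flange-bottom front edge & wing top centre, in start (on rack, known heights) and now
for nm,c0,(x,y,w,h) in(("scene0",None,(256,240,18,16)),("fin_scene",None,(333,158,16,14))):
    hsv=cv2.cvtColor(cv2.imread(f"pics/{nm}.png"),cv2.COLOR_BGR2HSV)
    m=(hsv[...,2]>183)&(hsv[...,0]<19)&(hsv[...,1]>150)
    k=np.zeros_like(m);k[y:y+h,x:x+w]=m[y:y+h,x:x+w]
    ys,xs=np.nonzero(k);print(nm,"wing top",len(xs),xs.mean(),ys.mean())
print("pred rack",proj(s,[[.494,-.1448,.098]]),"pred now d=29,31,33",[proj(s,[[.4825,.1817,.074+.094-d/1e3]])[0].round(2).tolist() for d in(27,29,31,33)])
# flange front edge on the rack: same measure
hsv=cv2.cvtColor(cv2.imread("pics/scene0.png"),cv2.COLOR_BGR2HSV)
print("rack flange hue cols264-269\n",hsv[257:266,262:270,0])
def front(c,z): return max(proj(s,[[c[0]+.012*np.cos(a),c[1]+.012*np.sin(a),z] for a in np.linspace(0,6.28,180)])[:,1])
print("pred rack flange front",front((.494,-.1448),.05),"now",[(d,round(front((.4825,.1817),.074+.046-d/1e3),2)) for d in(27,29,31,33)])
E
```

```text
scene0 wing top 44 264.0 248.6818181818182
fin_scene wing top 37 341.8378378378378 165.35135135135135
pred rack [[264.96039105 248.30748754]] pred now d=29,31,33 [[341.83, 164.11], [341.83, 164.65], [341.83, 165.19], [341.82, 165.73]]
rack flange hue cols264-269
 [[175   9  11  12  12  12  12  11]
 [175  10  12  12  12  12  12  12]
 [179  11  14  13  12  11  11  11]
 [179  12  15  15  13  13  12  11]
 [171  10  14  15  14  13  12  11]
 [139   1  10  13  13  12   9   5]
 [117 139 171   2   5   2 172 158]
 [112 115 122 133 138 135 128 120]
 [111 112 112 113 114 114 113 112]]
pred rack flange front 263.8774506863169 now [(27, np.float64(179.64)), (29, np.float64(180.15)), (31, np.float64(180.67)), (33, np.float64(181.18))]
```

```bash
python3 - <<'E'
from station import r
print(r.sense()["clock"],r.hand_in())
E
```

```text
the job is handed in; nothing more can be done
43.3583 None
```

I took the orange screw from the rack, drove it into the cleat on the green rest, released it and handed the job in at 43.4 s. The screw stands upright, and nothing else looked moved in the last scene picture. `hand_in` gave no verdict.

- **Grip and alignment:** The screw sat about 2.5 mm off-centre in the grip. I measured this by turning it above the hole and corrected for it. On the way in, a side force of about 5 N showed the hole was slightly off my estimate, so I shifted about 2 mm toward it.
- **Push:** The point met wood about 17 to 18 mm below the mouth. I held about 13 N straight down for about 1 s. During the turn the push stayed between 13.4 and 14.9 N, so the cleat sank about 1.5 mm by the spring rate. Before contact settled, TCP travel against force looked softer than 10 N/mm, which I put down to give in the grip.
- **Turn:** I turned 256° clockwise (4.5 rad) and the hand followed down 13.6 mm, which matches 3 mm per rad.
- **Final depth:** The hand's travel puts the point about 31 mm below the mouth. The camera checks gave about 30 from the wing top and 30 to 32 from the flange. All are past the 29 mm needed for the band's lower edge, but I couldn't see the band directly. Its top edge, at 32 mm, may still be about 1 mm above the mouth.

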